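# Close the tile row and present the maker's tile

### The job

In the wooden tray, butt the loose glass tile flush against the glued row so that the gap is closed. Then take the one tile with a notched corner out of the slotted rack by its clear part, fingers off the frosted end, and present it for the maker's mark to be read: hold it up roughly 15 cm above the empty place beside the closed-up row, label face up, nearer flat than upright. Finish while still holding it there, and leave the other tiles and the things on the table as they are.

Things in the scene. Friction and masses are not known exactly. Their poses are not given: they have to be found in the camera images.
- tray: Fixed wooden serving tray, 102 x 272 mm outside, 86 mm (x) by 256 mm (y) inside, floor 6 mm and rim top 16 mm above the table, bow handles at the ends. Origin: underside centre; y runs along the tray and its row of tiles. Two glass tiles glued to its floor at the -y end fill the inside up to y = -27 mm; the row grows towards +y. On the right of the table, turned up to 0.3 rad.
- row_tile: Loose clear glass tile with a painted flower, 80 mm (x, across the tray) x 50 mm (y, along the row) x 8 mm thick, 65 to 110 g, lying flat in the tray, 12 to 40 mm from the last glued tile, on its +y side. The long rims guide it with 3 mm play on either side. Origin: underside centre. Flush when its origin is at y = -2 mm in the tray's frame.
- next_place (a point): Point on the tray floor (6 mm above the table), at x = 0, y = +48 mm in the tray's frame: centre of the empty place that comes next in the row once the loose tile is butted.
- rack: Fixed wooden drying rack, a block 74 mm (x) x 140 mm (y) x 24 mm high, turned any way round. Three grooves 9.5 mm wide and 16 mm deep run along its x at y = -50, 0 and +50 mm; groove floors are 8 mm above the table. One tile stands in each. Origin: underside centre.
- maker_tile: Clear glass tile, 80 x 50 x 8 mm, about 80 g, on a long edge in one of the rack's grooves, top 58 mm above the table. Only this one has a notch: a step 15 mm long, 16 mm deep, cut out of the upper corner of its frosted end. Origin: centre of the lower edge. x: along it to the frosted end (x = 16 to 40 mm); z: up its 50 mm width; y: out of the label face (frosted white, with a small flower).
- tile_mid (a point): Centre of the notched tile (25 mm up from its origin along its z). Telling its faces apart: when the label face looks at you and the notch is at the top, notch and frosted end are on your left.
- plain_a: Plain clear glass tile, 80 x 50 x 8 mm, no notch, standing in another groove; leave it.
- plain_b: Plain clear glass tile, 80 x 50 x 8 mm, no notch, standing in another groove; leave it.
- liner: Tube of paint, 130 mm long, 19 mm thick, lying behind the tray. Leave it.
- carton: Small paint carton, 50 x 115 x 34 mm, lying on the left. Leave it.
- egg_cup: Decorated egg in an egg cup, 44 mm wide, 83 mm high, standing at the back between tray and rack. Leave it.
- glue_jar: White glue jar, 56 mm wide, 75 mm high, on the left. Leave it.
- marker: Paint marker, 120 mm long, 15 mm thick, lying on the right. Leave it.
- brush: Thin paint brush, 175 mm long, 9 mm thick, lying in front of the robot. Leave it.

How it is judged (in metres and radians):
On the way, in this order (a step that is already met when the one before it is completed fails the run):
1. the loose tile is butted flush against the glued row (y of row_tile in the frame of tray between -0.006 and 0.0005 m and angle between the y axis of row_tile and the y axis of tray, either way round below 0.035 rad and z of row_tile in the frame of tray below 0.009 m and angle between row_tile's own z axis and vertical below 0.06 rad), for 0.2 s.
2. the notched tile is lifted clear of the rack in the fingers (height (world z) of tile_mid above 0.08 m and contact force between the fingers and maker_tile above 1 N), for 0.2 s.
At the end, for the whole second after the job is handed in: Loose tile in the row: gap 2.5 mm at most, square within 0.035 rad. Notched tile held by the fingers alone, at rest, centre 90-250 mm high and within 60 mm of the empty place; label normal within 0.95 rad of up; TCP at tile x under 10 mm (all of step 1 and contact force between the fingers and maker_tile above 1 N and height (world z) of tile_mid between 0.09 and 0.25 m and horizontal distance between tile_mid and next_place below 0.06 m and angle between maker_tile's own y axis and vertical below 0.95 rad and x of the grasp point in the frame of maker_tile below 0.01 m and contact force between maker_tile and tray below 0.3 N and contact force between maker_tile and row_tile below 0.3 N and contact force between maker_tile and rack below 0.3 N and linear speed of maker_tile below 0.03 m/s); the arm keeps its last pose, push and grip.
It fails at once if one of the plain tiles is shifted by more than 15 mm (distance of any of plain_a, plain_b from where it was at the start of the episode above 0.015 m).
It fails at once if a bystander on the table is moved by more than 30 mm (distance of any of liner, carton, egg_cup, glue_jar, marker, brush from where it was at the start of the episode above 0.03 m).
It also fails if it takes over 43 s, if anything falls off the work surface, if the arm or the gripper's body presses on something with over 40 N, if the wrist force passes 120 N, or if a joint passes its speed limit or range.

### The arm

A 7-joint arm with a two-finger parallel gripper is mounted at the origin on the work surface. World frame = base frame: x ahead of the robot, y to its left, z up, the work surface at z = 0. Lengths are in mm, angles in rad, forces in N, time in s.
With the tool pointing down it reaches from about 400 to 750 mm from the base axis. Payload 19.5 kg.
Tool frame: the origin (TCP) lies between the finger pads, 19 mm behind the fingertips; this is the grasp point; z points along the fingers, y is the line along which they close (so a half turn about z gives the same grasp; the last joint's range is limited). The gripper opens to 85 mm and grips with 20 to 120 N. Pads are 22 mm wide; open, the fingers measure 114 mm over their backs; the gripper's body (76 mm by 85 mm) begins 54 mm behind the grasp point. The pads swing forward as they close: fully open they stand 13 mm farther back than shut.
Start: joints at [-1.345, 0.707, -0.028, 1.485, 0.022, 0.951, -0.075], TCP at [152.14, 554.482, 249.968] pointing down, gripper open.
Joint ranges: [-2.71, 2.71], [-0.32, 2.16], [-1.57, 1.52], [0, 2.45], [-1.46, 4.6], [0, 2.02], [-2.83, 2.83]. Speed limits (rad/s): [1.89, 1.89, 2.57, 2.57, 3.01, 3.01, 3.01].

### API

Orientations are given as a unit quaternion [x, y, z, w].
In Python, from plant import sensors, imaging, order, regions_of, place_of gives the robot as it stands.
- The arm moves only by the tool apply_moves, never from a script. Its argument "series" is a list of rows, each a list of 7 numbers: the shift along the tool's x, y, z normalised to -1 to 1, where 1 is 10 cm, then the turn, a rotation vector about the tool's x, y, z normalised to -1 to 1, where 1 is 90 degrees, then the closure, from 0 (fully open) to 1 (shut). A call has 1 to 8 rows; each row shifts and turns the commanded pose from where the row before left it, along the tool's axes as they then stand; what a row does not reach is not made up. A row lasts 1/10 s, in which the tool goes at most 50 mm and 8.59 degrees, less where a joint would pass 70% of its speed; a pose out of reach is approached as far as the arm can. A call with a number of a shift or a turn outside -1 to 1 is refused whole. A call with a gripper value outside its range is refused whole. The fingers move at their own pace and stop on an object; "force" is the grip in N (left out, the last holds). Time passes only in rows, so rows that do not move let the fingers close. It gives the time, the measured TCP pose, the force, the opening and the grip force at its end, in the units of the state.
- sensors.observe(): the state, without advancing time (a new reading comes with each control period).
- imaging.snapshot(name): name is "side" or "top" or "wrist"; returns (picture, depth): 480x640x3 uint8, blue, green, red; 480x640 float32, mm along the optical axis (not along the pixel's ray), 0 where there is no reading.
- imaging.get_calibration(name): a dict with "intrinsics" (3x3 intrinsics, pixels), "cam_to_world" (4x4, takes a point from camera to world coordinates). Camera axes: x right, y down, z forward; pixel columns grow to the right and rows downward; lengths in mm; the calibration is good to about 2 mm. A picture is of the moment at which its call begins: read the wrist's pose just before it. get_calibration takes no time and is no camera call; for the wrist camera it gives the pose at the moment of the call.
- order.job_done(): hands the job in; it is judged then, once.
Trained networks look in the newest picture that a camera, given by its name, has taken for a name from the list of things; names that differ only in an ending like _2 or _b are one class to them, and where a whole thing is asked for, a point or a joint stands for the part that bears it (a point fixed in the world has none). Each returns a list of dicts, best first, with "p" (0 to 1); they miss things now and then, are a little off and sometimes report something else, mostly with a low value. They report only what shows in the picture. A call takes as long as a camera call.
- regions_of(camera, target): "region" (480x640 bool, what is visible of it) and "location" ([column, row] in pixels, amid what is visible of it).
- place_of(camera, target): "location" ([column, row] in pixels: a listed point, or the origin of a listed thing).
The state is a dict: "time_s": time; "q": joint angles; "joint_velocities": joint speeds; "joint_efforts": joint torques, N m; "eef_pos": TCP position; "tcp_rot": TCP orientation; "wrist_force": force on the tool from outside, world axes, zero at the start; "wrist_torque": the same for the moment, N m; "finger_gap": finger opening in mm; "grip_force": force on a finger pad.
Only numpy, scipy, OpenCV 4.12 (cv2) and the standard library are available. Lean on these libraries where they do the work, as an engineer would, in place of code of your own. Each camera call takes 0.05 s, during which the arm holds its last target. There are 200 camera calls.

## Working session

There is one attempt and no reset: what is moved stays moved. The work goes in short steps, Python scripts to look and compute and a tool call to move; the robot and the scene stay as the last step left them, time stands still between calls to the robot, and variables do not carry over. Pictures are saved under pics/ and viewed, at most 10 in all, crops included, and the job is handed in when it is done.

Besides the shell and the picture viewer there is one more tool, called after "Request:" as name(argument=value, ...) on one line, values as JSON. apply_moves: Moves the arm, as the interface text tells. Scaled input: -1 to 1 covers 10 cm each way for a shift and 90 degrees each way for a turn. Its arguments: {"type":"object","properties":{"series":{"type":"array","items":{"type":"array","items":{"type":"number"}}},"force":{"type":"number"}},"required":["series"]}

```bash
mkdir -p pics; python3 - <<'E'
from plant import sensors, imaging, regions_of, place_of
import cv2, numpy as np
s=sensors.observe(); print(s)
for n in ("top","side"):
    im,d=imaging.snapshot(n); cv2.imwrite(f"pics/{n}0.png",im); np.save(f"{n}_d.npy",d)
    c=imaging.get_calibration(n); print(n,np.round(c["intrinsics"],1).tolist(),np.round(c["cam_to_world"],3).tolist())
    for t in ("tray","row_tile","next_place","rack","maker_tile","tile_mid"):
        print(n,t,[(np.round(r["location"],1).tolist(),round(r["p"],2)) for r in place_of(n,t)][:4])
E
```

```text
{'time_s': 0.0, 'q': array([-1.34470407,  0.70709098, -0.02761824,  1.48500117,  0.02199348,
        0.95089973, -0.07549338]), 'joint_velocities': array([ 0.00069137,  0.00082274, -0.00109884, -0.00036185, -0.00052319,
       -0.00224619,  0.00045512]), 'joint_efforts': array([-5.17784374e-04, -8.83215308e+01,  1.23454962e+00, -2.36162317e+01,
        1.68157078e-02,  6.62734383e-03, -1.00514703e-05]), 'eef_pos': array([152.0802166 , 554.2690819 , 249.53382814]), 'tcp_rot': array([ 1.33494437e-01,  9.91049411e-01, -5.45361981e-04, -5.86034763e-05]), 'wrist_force': array([ 0.51871953, -0.44913212, -0.07321142]), 'wrist_torque': array([ 0.05781409, -0.00028706,  0.01683459]), 'grip_force': 0.0, 'finger_gap': 85.48324711806077}
top [[555.5, 0.0, 314.6], [0.0, 555.5, 226.8], [0.0, 0.0, 1.0]] [[-0.018, -0.989, 0.144, 374.771], [-1.0, 0.014, -0.026, 2.423], [0.023, -0.144, -0.989, 1372.104], [0.0, 0.0, 0.0, 1.0]]
top tray [([375.8, 253.7], 0.58), ([284.7, 173.8], 0.3)]
top row_tile [([375.9, 259.7], 0.56), ([246.3, 261.9], 0.55)]
top next_place [([355.0, 264.1], 0.74)]
top rack [([247.9, 217.7], 0.73), ([245.8, 240.7], 0.7), ([249.3, 241.6], 0.15)]
top maker_tile [([246.1, 261.5], 0.45), ([245.6, 241.6], 0.17)]
top tile_mid [([243.6, 259.8], 0.72)]
side [[559.7, 0.0, 322.8], [0.0, 559.7, 250.0], [0.0, 0.0, 1.0]] [[0.773, -0.303, 0.558, -96.062], [-0.635, -0.389, 0.668, -804.638], [0.014, -0.87, -0.493, 629.541], [0.0, 0.0, 0.0, 1.0]]
side tray [([351.6, 316.9], 0.82)]
side row_tile [([345.1, 312.0], 0.8), ([255.0, 248.8], 0.24)]
side next_place [([334.3, 308.5], 0.84), ([255.1, 241.6], 0.35)]
side rack [([274.0, 246.6], 0.82)]
side maker_tile [([255.0, 248.1], 0.85), ([173.0, 217.3], 0.21)]
side tile_mid [([253.8, 241.0], 0.64), ([254.1, 249.5], 0.43)]
```

```bash
python3 - <<'E'
import cv2
a=cv2.imread("pics/top0.png")[150:340,200:450]; cv2.imwrite("pics/t1.png",cv2.resize(a,None,fx=3.15,fy=3.15,interpolation=cv2.INTER_CUBIC))
a=cv2.imread("pics/side0.png")[180:370,190:450]; cv2.imwrite("pics/s1.png",cv2.resize(a,None,fx=3,fy=3,interpolation=cv2.INTER_CUBIC))
E
```

```text
(no output)
```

View pics/t1.png

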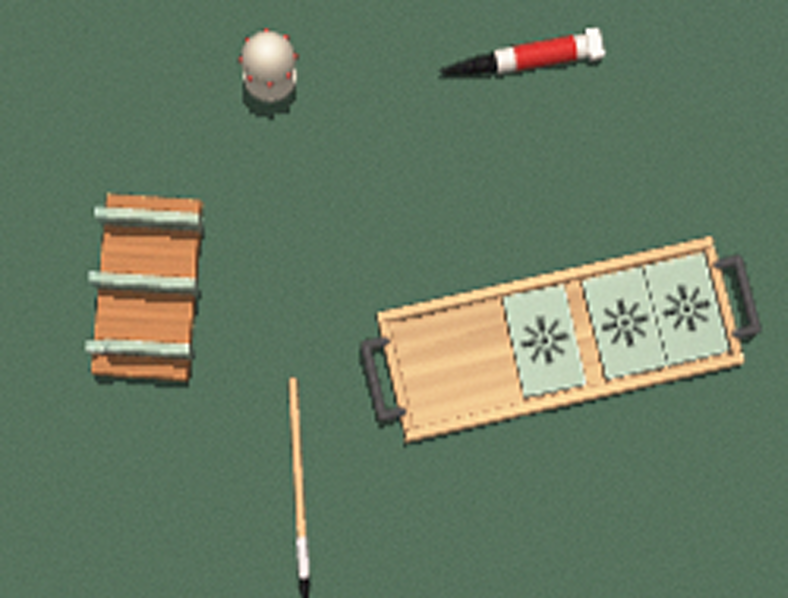

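View pics/s1.png

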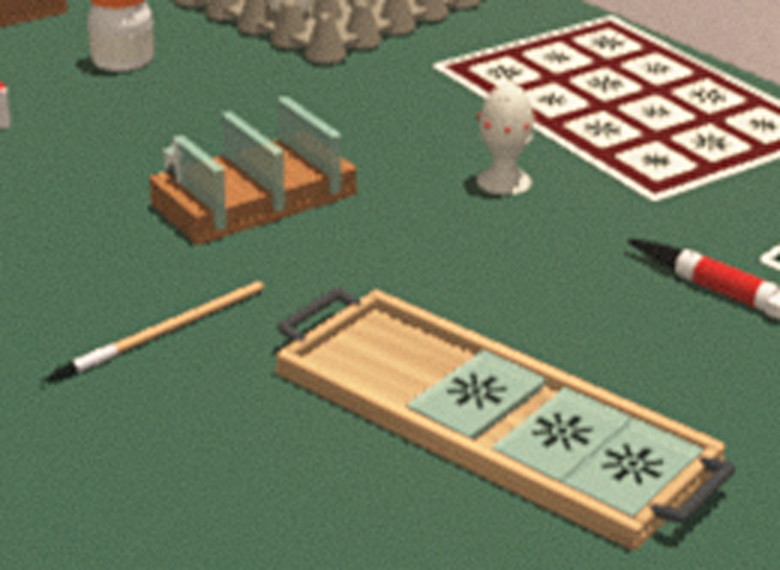

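```bash
cat > h.py <<'E'
import numpy as np, cv2
from plant import sensors, imaging, regions_of, place_of
def world(cam_c,px,d):
    K=cam_c["intrinsics"]; T=cam_c["cam_to_world"]; px=np.atleast_2d(px).astype(float)
    d=np.broadcast_to(d,len(px))
    p=np.c_[(px-[K[0,2],K[1,2]])/[K[0,0],K[1,1]],np.ones(len(px))]*np.asarray(d)[:,None]
    return p@T[:3,:3].T+T[:3,3]
def onplane(c,px,z):
    o=c["cam_to_world"][:3,3]; v=world(c,px,1.)-o
    return o+v*((z-o[2])/v[:,2:])
def pts(c,mask,depth):
    r,cl=np.nonzero(mask&(depth>0)); return world(c,np.c_[cl,r],depth[r,cl])
E
python3 - <<'E'
from h import *
for n in("top","side"):
    im,d=imaging.snapshot(n); c=imaging.get_calibration(n)
    for t in ("tray","row_tile","rack","maker_tile","plain_a","egg_cup"):
        for r in regions_of(n,t)[:3]:
            if r["p"]<.3: continue
            m=r["region"]; p=pts(c,m,d)
            rc=cv2.minAreaRect(p[:,:2].astype(np.float32))
            print(n,t,round(r["p"],2),m.sum(),"z",np.round(np.percentile(p[:,2],[5,50,95])),"rect",np.round(rc[0],1),np.round(rc[1],1),round(rc[2],1))
    for t,z in (("tray",0),("row_tile",6),("next_place",6),("rack",0),("maker_tile",8),("tile_mid",33)):
        r=place_of(n,t)
        for q in r[:2]: print(n,t,round(q["p"],2),np.round(onplane(c,q["location"],z)[0],1))
E
```

```text
top row_tile 0.94 631 z [ 9. 14. 19.] rect [ 494.2 -174.1] [79.  50.4] 9.1
top rack 0.58 1229 z [19. 24. 29.] rect [540.7 135.4] [ 74.4 140.1] 85.3
top maker_tile 0.54 136 z [26. 56. 62.] rect [490.4 138.7] [75.6  8.3] 85.9
top plain_a 0.64 188 z [26. 55. 61.] rect [590.3 131.1] [79.1  9.2] 85.4
top plain_a 0.46 133 z [35. 57. 61.] rect [539.7 134.1] [76.4  8.5] 84.4
top egg_cup 0.83 306 z [ 1. 69. 82.] rect [709.5  38.2] [36.3 41.6] 19.9
top row_tile 0.59 [ 491.1 -172.9    6. ]
top next_place 0.7 [ 483.1 -135.2    6. ]
top rack 0.83 [541.1 138.2   0. ]
top maker_tile 0.65 [484.8 136.    8. ]
top maker_tile 0.15 [713.4  37.6   8. ]
top tile_mid 0.63 [486.9 133.5  33. ]
side tray 0.9 5246 z [ 2. 12. 17.] rect [ 503.4 -182.7] [127.5 317.8] 11.9
side tray 0.32 323 z [19. 40. 57.] rect [488.  134.7] [82.7 11.2] 87.8
side row_tile 0.76 740 z [ 9. 13. 15.] rect [ 493.4 -172.4] [85.8 59.6] 9.4
side row_tile 0.68 591 z [ 4. 12. 15.] rect [ 462.8 -455.8] [120.7  17.9] 9.4
side rack 0.9 834 z [ 1. 19. 24.] rect [537.5 128.2] [ 75.5 141.3] 83.8
side maker_tile 0.58 335 z [19. 40. 57.] rect [501.1 172.8] [162.2  25. ] 73.2
side plain_a 0.9 306 z [22. 42. 57.] rect [538.5 126.9] [80.1 10.8] 85.5
side plain_a 0.69 363 z [ 9. 40. 57.] rect [617.1 175.4] [190.2  40.7] 58.6
side egg_cup 0.63 543 z [-1. 46. 77.] rect [755.8  80.2] [182.1  46.2] 46.2
side tray 0.59 [ 489.5 -185.4    0. ]
side row_tile 0.94 [ 500.8 -173.2    6. ]
side next_place 0.67 [490.9 138.5   6. ]
side next_place 0.62 [ 487.3 -144.3    6. ]
side rack 0.82 [536.2 126.1   0. ]
side maker_tile 0.71 [493.1 140.4   8. ]
side tile_mid 0.53 [485.3 128.5  33. ]
side tile_mid 0.37 [566.6  92.7  33. ]
```

```bash
cat >> h.py <<'E'
from scipy.spatial.transform import Rotation as R, Slerp
def down(az,tilt=0.):  # tool down, tool y at azimuth az (deg); tilt deg about tool x
    a=np.radians(az); y=np.array([np.cos(a),np.sin(a),0]); z=np.array([0,0,-1.]); x=np.cross(y,z)
    return R.from_matrix(np.c_[x,y,z])*R.from_euler('x',tilt,degrees=True)
def plan(p1,r1,g,p0=None,r0=None,v=45,w=8.1,nd=3):
    s=sensors.observe(); p0=s["eef_pos"] if p0 is None else np.array(p0,float); r0=R.from_quat(s["tcp_rot"]) if r0 is None else r0
    p1=np.array(p1,float); ang=np.degrees((r0.inv()*r1).magnitude())
    n=max(1,int(np.ceil(max(np.linalg.norm(p1-p0)/v,ang/w)))); sl=Slerp([0,1],R.concatenate([r0,r1])); p,r=p0.copy(),r0; rows=[]
    for i in range(1,n+1):
        d=np.round(r.inv().apply(p0+(p1-p0)*i/n-p)/100,nd); t=np.round((r.inv()*sl(i/n)).as_rotvec()/(np.pi/2),nd)
        p=p+r.apply(d*100); r=r*R.from_rotvec(t*np.pi/2); rows.append([*(d+0.).tolist(),*(t+0.).tolist(),g])
    print(n,"rows ang",round(ang,1)); [print(rows[k:k+8]) for k in range(0,n,8)]
    return p,r
E
python3 - <<'E'
from h import *
plan([490,130,250],down(-4.7),0.)
E
```

```text
13 rows ang 79.4
[[-0.337, -0.246, 0.0, 0.0, 0.0, 0.068, 0.0], [-0.361, -0.209, 0.0, 0.0, 0.0, 0.068, 0.0], [-0.382, -0.169, 0.0, 0.0, 0.0, 0.067, 0.0], [-0.397, -0.128, 0.0, 0.0, 0.0, 0.068, 0.0], [-0.409, -0.085, 0.0, 0.0, 0.0, 0.068, 0.0], [-0.415, -0.041, 0.0, 0.0, 0.0, 0.068, 0.0], [-0.417, 0.004, 0.0, 0.0, 0.0, 0.068, 0.0], [-0.415, 0.048, 0.0, 0.0, 0.0, 0.068, 0.0]]
[[-0.407, 0.092, 0.0, 0.0, 0.0, 0.067, 0.0], [-0.395, 0.134, 0.0, 0.0, 0.0, 0.068, 0.0], [-0.379, 0.175, 0.0, 0.0, 0.0, 0.068, 0.0], [-0.357, 0.215, 0.0, 0.0, 0.0, 0.068, 0.0], [-0.333, 0.252, 0.0, 0.0, 0.0, 0.068, 0.0]]
```

Request:
apply_moves(series=[[-0.34,-0.25,0,0,0,0.068,0],[-0.36,-0.21,0,0,0,0.068,0],[-0.38,-0.17,0,0,0,0.068,0],[-0.4,-0.13,0,0,0,0.068,0],[-0.41,-0.085,0,0,0,0.068,0],[-0.415,-0.04,0,0,0,0.068,0],[-0.415,0.005,0,0,0,0.068,0],[-0.415,0.05,0,0,0,0.068,0]])

```text
time_s: 2.8
eef_pos: [360.9, 291.2, 250.1]
tcp_rot: [0.534, 0.845, 0.0, 0.0]
wrist_force: [0.4, 1.3, 0.5]
finger_gap: 85.6
grip_force: 0.0
```

Request:
apply_moves(series=[[-0.41,0.09,0,0,0,0.068,0],[-0.395,0.135,0,0,0,0.068,0],[-0.38,0.175,0,0,0,0.068,0],[-0.36,0.215,0,0,0,0.068,0],[-0.33,0.25,0,0,0,0.068,0],[0,0,0,0,0,0,0],[0,0,0,0,0,0,0]])

```text
time_s: 3.5
eef_pos: [489.5, 128.1, 249.9]
tcp_rot: [0.737, 0.676, -0.0, -0.0]
wrist_force: [-0.5, -0.3, -0.1]
finger_gap: 85.3
grip_force: 0.0
```

```bash
python3 - <<'E'
from h import *
s=sensors.observe(); print(s["time_s"],s["q"].round(3),s["eef_pos"].round(1),R.from_quat(s["tcp_rot"]).as_matrix().round(3)[:,1], s["joint_velocities"].round(3))
c=imaging.get_calibration("wrist"); im,d=imaging.snapshot("wrist"); cv2.imwrite("pics/w1.png",im); np.save("w1d.npy",d); np.savez("w1c.npz",**c)
print(c["cam_to_world"].round(2).tolist())
for t in ("maker_tile","plain_a","rack"):
    for r in regions_of("wrist",t)[:3]:
        m=r["region"]; p=pts(c,m,d); q=p[p[:,2]>(50 if t!="rack" else 0)]
        if len(q)<20: continue
        rc=cv2.minAreaRect(q[:,:2].astype(np.float32)); print(t,round(r["p"],2),m.sum(),r["location"],"z",np.round(np.percentile(p[:,2],[5,50,95])),np.round(rc[0],1),np.round(rc[1],1),round(rc[2],1))
for t,z in (("maker_tile",8),("tile_mid",33),("rack",0)):
    for q in place_of("wrist",t)[:2]: print(t,round(q["p"],2),np.round(onplane(c,q["location"],z)[0],1),q["location"])
E
```

```text
3.5 [-0.485  0.625  0.298  1.738 -0.238  0.815 -0.163] [489.5 128.1 249.9] [ 0.996 -0.086 -0.   ] [-0.035 -0.009 -0.018  0.014  0.001 -0.002  0.001]
[[1.0, -0.08, -0.02, 493.59], [-0.09, -0.96, -0.26, 194.28], [0.0, 0.26, -0.97, 373.64], [0.0, 0.0, 0.0, 1.0]]
maker_tile 0.95 725 [316.3, 207.0] z [41. 58. 59.] [489.2 131.4] [64.5  7.5] 85.3
maker_tile 0.18 6828 [352.4, 204.6] z [22. 24. 25.] [540.5 141.1] [ 59.1 108.1] 85.1
plain_a 0.73 1573 [417.6, 203.7] z [24. 54. 59.] [589.6 130.1] [79.9  8.9] 85.4
plain_a 0.64 1205 [369.3, 204.7] z [22. 57. 59.] [539.8 134.4] [80.   8.3] 85.3
rack 0.83 6513 [354.3, 204.2] z [23. 24. 25.] [540.  134.3] [ 74.3 140. ] 85.2
maker_tile 0.85 [489.8 138.6   8. ] [317.9, 202.8]
tile_mid 0.87 [488.6 141.2  33. ] [316.6, 204.1]
rack 0.94 [538.8 133.5   0. ] [362.6, 202.4]
```

View pics/w1.png

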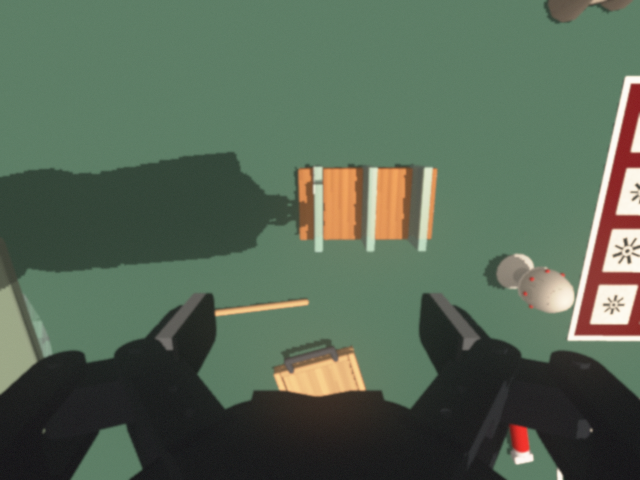

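```bash
python3 - <<'E'
from h import *
plan([487,-122,200],down(9.1),1.)
E
```

```text
6 rows ang 13.9
[[-0.417, 0.032, 0.083, 0.0, 0.0, -0.026, 1.0], [-0.418, 0.014, 0.084, 0.0, 0.0, -0.026, 1.0], [-0.419, -0.002, 0.083, 0.0, 0.0, -0.025, 1.0], [-0.418, -0.019, 0.084, 0.0, 0.0, -0.026, 1.0], [-0.416, -0.036, 0.083, 0.0, 0.0, -0.026, 1.0], [-0.415, -0.053, 0.084, 0.0, 0.0, -0.026, 1.0]]
```

Request:
apply_moves(series=[[-0.417,0.032,0.083,0,0,-0.026,1],[-0.418,0.014,0.084,0,0,-0.026,1],[-0.419,0,0.083,0,0,-0.026,1],[-0.418,-0.02,0.084,0,0,-0.026,1],[-0.416,-0.036,0.083,0,0,-0.026,1],[-0.415,-0.053,0.084,0,0,-0.026,1],[0,0,0,0,0,0,1],[0,0,0,0,0,0,1]])

```text
time_s: 4.65
eef_pos: [487.0, -122.8, 199.8]
tcp_rot: [0.649, 0.761, -0.0, -0.0]
wrist_force: [-0.2, 0.1, 0.7]
finger_gap: -0.0
grip_force: 0.0
```

```bash
cat > tr.py <<'E'
from h import *
import sys
s=sensors.observe(); print(s["time_s"],s["q"].round(3),s["eef_pos"].round(1),R.from_quat(s["tcp_rot"]).as_matrix().round(3)[:,1],s["wrist_force"].round(1),s["finger_gap"])
n=sys.argv[1]; f=sys.argv[2]
c=imaging.get_calibration(n); im,d=imaging.snapshot(n); cv2.imwrite(f"pics/{f}.png",im)
for t in ("tray","row_tile"):
    for r in regions_of(n,t)[:3]:
        m=r["region"]; p=pts(c,m,d); q=p[(p[:,2]>3)&(p[:,2]<25)]
        if len(q)<20: continue
        rc=cv2.minAreaRect(q[:,:2].astype(np.float32)); print(t,round(r["p"],2),m.sum(),np.round(r["location"]),"z",np.round(np.percentile(p[:,2],[5,50,95])),np.round(rc[0],1),np.round(rc[1],1),round(rc[2],1))
for t,z in (("row_tile",6),("next_place",6),("tray",0)):
    for q in place_of(n,t)[:2]: print(t,round(q["p"],2),np.round(onplane(c,q["location"],z)[0],1),np.round(q["location"]))
E
python3 tr.py wrist w2
```

```text
4.65 [ 0.109  0.679  0.133  1.816 -0.138  0.656  0.48 ] [ 487.  -122.8  199.8] [ 0.988  0.157 -0.   ] [-0.2  0.1  0.7] -0.03831551627015382
tray 0.77 15345 [314. 201.] z [ 5.  6. 20.] [ 492.2 -172.5] [102.3 278.1] 12.1
row_tile 0.57 3284 [317. 272.] z [12. 14. 15.] [ 493.1 -173.3] [81.9 49.9] 11.6
row_tile 0.92 [ 493.8 -177.6    6. ] [317. 276.]
next_place 0.79 [ 486.8 -138.1    6. ] [316. 237.]
```

View pics/w2.png

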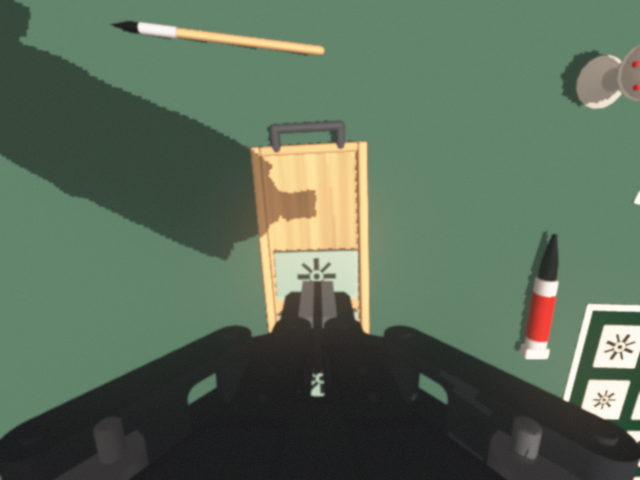

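Request:
apply_moves(series=[[0,-0.04,0.43,0,0,-0.032,1],[0,0,0.43,0,0,0,1],[0,0,0.43,0,0,0,1],[0,0,0.3,0,0,0,1],[0,0,0.13,0,0,0,1],[0,0,0,0,0,0,1]], force=40)

```text
time_s: 5.55
eef_pos: [483.0, -122.8, 27.2]
tcp_rot: [0.629, 0.777, -0.0, -0.001]
wrist_force: [-0.5, -0.6, 1.9]
finger_gap: 0.4
grip_force: 0.0
```

Request:
apply_moves(series=[[-0.05,0,0,0,0,0,1],[-0.05,0,0,0,0,0,1],[-0.04,0,0,0,0,0,1],[-0.04,0,0,0,0,0,1],[-0.03,0,0,0,0,0,1],[-0.02,0,0,0,0,0,1],[0,0,0,0,0,0,1]])

```text
time_s: 6.25
eef_pos: [488.1, -145.9, 28.0]
tcp_rot: [0.629, 0.777, -0.0, 0.0]
wrist_force: [0.3, -0.5, 0.4]
finger_gap: 0.0
grip_force: 0.0
```

Request:
apply_moves(series=[[-0.02,0,0,0,0,0,1],[-0.02,0,0,0,0,0,1],[0,0,0,0,0,0,1]])

```text
time_s: 6.55
eef_pos: [488.9, -149.8, 27.9]
tcp_rot: [0.629, 0.777, -0.0, 0.0]
wrist_force: [0.5, -0.4, 0.4]
finger_gap: 0.1
grip_force: 0.0
```

```bash
python3 tr.py top t2; python3 - <<'E'
import cv2
a=cv2.imread("pics/t2.png")[210:300,300:450]; cv2.imwrite("pics/t2c.png",cv2.resize(a,None,fx=5,fy=5,interpolation=cv2.INTER_CUBIC))
E
```

```text
6.55 [ 0.212  0.992  0.042  1.891 -0.137  0.26   0.577] [ 488.9 -149.8   27.9] [ 0.978  0.208 -0.   ] [ 0.5 -0.4  0.4] 0.07276036008243555
tray 0.88 770 [328. 256.] z [ 0. 16. 24.] [ 498.2 -188.6] [101.6 313.7] 11.5
```

View pics/t2c.png

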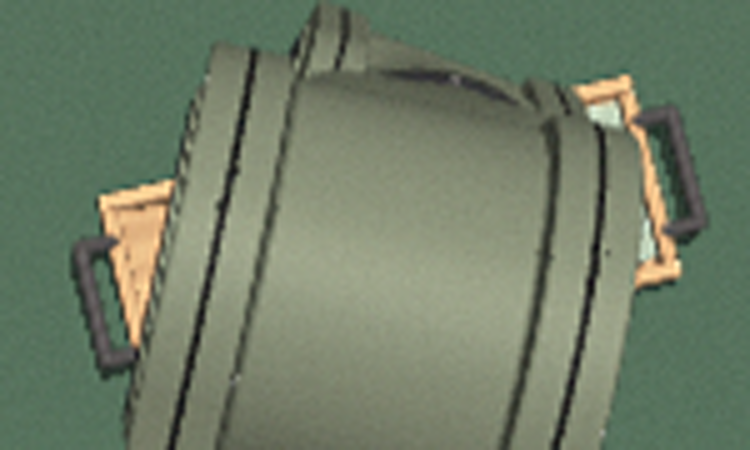

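Request:
apply_moves(series=[[-0.02,0,0,0,0,0,1],[-0.02,0,0,0,0,0,1],[0,0,0,0,0,0,1]])

```text
time_s: 7.15
eef_pos: [489.8, -153.8, 27.9]
tcp_rot: [0.629, 0.777, -0.0, 0.0]
wrist_force: [0.3, -0.3, -0.1]
finger_gap: 0.2
grip_force: 0.0
```

Request:
apply_moves(series=[[-0.02,0,0,0,0,0,1],[0,0,0,0,0,0,1]])

```text
time_s: 7.35
eef_pos: [490.0, -154.6, 27.9]
tcp_rot: [0.629, 0.777, 0.0, -0.001]
wrist_force: [-0.6, 6.6, 2.8]
finger_gap: 0.1
grip_force: 3.0
```

Request:
apply_moves(series=[[-0.02,0,0,0,0,0,1],[0,0,0,0,0,0,1]])

```text
time_s: 7.55
eef_pos: [490.0, -154.9, 27.8]
tcp_rot: [0.628, 0.778, 0.001, -0.002]
wrist_force: [-2.6, 16.8, 5.9]
finger_gap: -0.0
grip_force: 8.3
```

Request:
apply_moves(series=[[0.05,0,0,0,0,0,1],[0.1,0,0,0,0,0,1],[0.1,0,-0.2,0,0,0,1],[0.3,0,-0.4,0,0,0,1],[0.3,0,-0.4,0,0,0,1],[0.3,0,-0.4,0,0,0,1],[0,0,-0.2,0,0,0,1],[0,0,0,0,0,0,1]])

```text
time_s: 8.35
eef_pos: [467.3, -43.9, 190.3]
tcp_rot: [0.629, 0.778, 0.001, 0.002]
wrist_force: [-0.2, 0.5, -0.9]
finger_gap: -0.3
grip_force: 0.0
```

```bash
python3 tr.py wrist w3; python3 tr.py side s3; python3 - <<'E'
import cv2
a=cv2.imread("pics/s3.png")[250:370,270:450]; cv2.imwrite("pics/s3c.png",cv2.resize(a,None,fx=4,fy=4,interpolation=cv2.INTER_CUBIC))
E
```

```text
8.35 [-0.06   0.657  0.149  1.943 -0.174  0.549  0.418] [467.3 -43.9 190.3] [0.978 0.21  0.004] [-0.2  0.5 -0.9] -0.2587718426943951
tray 0.74 8245 [313. 263.] z [ 5.  7. 21.] [ 482.6 -128.9] [102.2 189.4] 12.0
tray 0.57 1016 [392.  30.] z [20. 57. 59.] [490.6 118.8] [41.1 12.5] 85.4
row_tile 0.42 3484 [528.  47.] z [23. 48. 59.] [585.2 124.3] [21.2 68.8] 12.0
row_tile 0.57 [ 497.7 -193.     6. ] [316. 367.]
8.65 [-0.057  0.664  0.148  1.945 -0.175  0.547  0.419] [466.3 -45.1 187.1] [ 0.978  0.208 -0.001] [-0.7 -0.3 -0.2] -0.1644301044738475
tray 0.9 5421 [361. 322.] z [ 2. 12. 17.] [ 493.8 -189.5] [106.8 308.3] 12.0
row_tile 0.69 669 [354. 314.] z [11. 13. 15.] [ 496.6 -191.6] [82.7 49.5] 12.0
row_tile 0.96 [ 504.4 -189.5    6. ] [357. 314.]
row_tile 0.47 [ 722.8 -177.6    6. ] [430. 274.]
next_place 0.63 [ 484.1 -140.1    6. ] [332. 306.]
tray 0.98 [ 495.  -178.9    0. ] [350. 316.]
```

View pics/s3c.png

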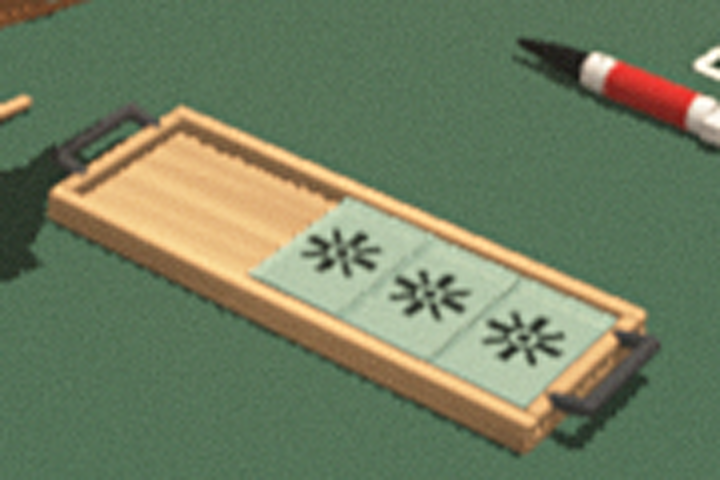

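```bash
python3 - <<'E'
from h import *
plan([488.8,126.9,120],down(-4.7),0.6)
E
```

```text
5 rows ang 16.7
[[0.327, 0.115, 0.135, 0.0, 0.0, 0.037, 0.6], [0.333, 0.096, 0.136, 0.0, 0.0, 0.037, 0.6], [0.338, 0.076, 0.135, 0.0, 0.0, 0.037, 0.6], [0.342, 0.057, 0.136, 0.0, 0.0, 0.037, 0.6], [0.345, 0.037, 0.135, 0.0, 0.0, 0.038, 0.6]]
```

Request:
apply_moves(series=[[0.327,0.115,0.135,0,0,0.037,0.6],[0.333,0.096,0.136,0,0,0.037,0.6],[0.338,0.076,0.135,0,0,0.037,0.6],[0.342,0.057,0.136,0,0,0.037,0.6],[0.345,0.037,0.135,0,0,0.038,0.6],[0,0,0,0,0,0,0.6],[0,0,0,0,0,0,0.6]])

```text
time_s: 9.65
eef_pos: [488.7, 127.2, 119.9]
tcp_rot: [0.735, 0.678, -0.0, 0.0]
wrist_force: [-0.2, -0.4, 0.3]
finger_gap: 34.0
grip_force: 0.0
```

```bash
python3 - <<'E'
from h import *
s=sensors.observe(); print(s["q"].round(3),R.from_quat(s["tcp_rot"]).as_matrix().round(3)[:,1],s["eef_pos"].round(1),s["finger_gap"])
for n in ("wrist","top"):
    c=imaging.get_calibration(n); im,d=imaging.snapshot(n); cv2.imwrite(f"pics/{n}4.png",im)
    for r in regions_of(n,"maker_tile")[:3]:
        m=r["region"]; p=pts(c,m,d); q=p[(p[:,2]>50)&(p[:,2]<62)]
        if len(q)<20: continue
        rc=cv2.minAreaRect(q[:,:2].astype(np.float32)); print(n,round(r["p"],2),m.sum(),np.round(r["location"]),np.round(rc[0],1),np.round(rc[1],1),round(rc[2],1))
E
```

```text
[-0.446  0.83   0.237  1.884 -0.388  0.474 -0.016] [ 0.997 -0.081 -0.001] [488.7 127.2 119.9] 34.04527187814768
wrist 0.65 1879 [320. 242.] [489.2 131.2] [65.3  7.8] 85.8
wrist 0.23 3640 [401. 237.] [539.3 134.7] [79.5  8.7] 84.7
```

View pics/wrist4.png

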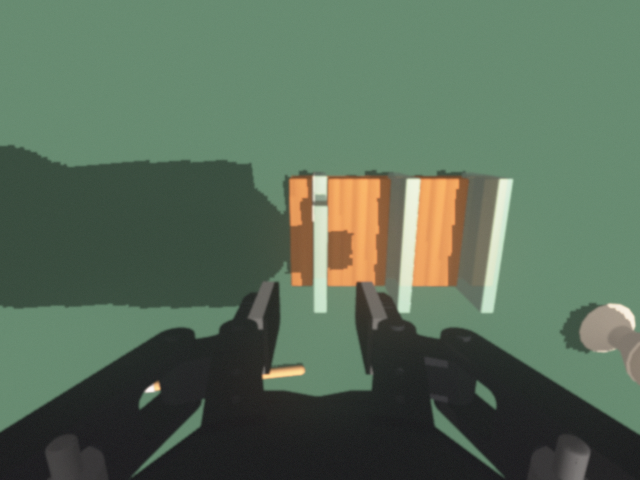

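Request:
apply_moves(series=[[0,0,0.3,0,0,0,0.6],[0,0,0.25,0,0,0,0.6],[0,0,0.14,0,0,0,0.6],[0,0,0.05,0,0,0,0.6],[0,0,0,0,0,0,0.6],[0,0,0,0,0,0,0.6]])

```text
time_s: 10.45
eef_pos: [489.2, 126.8, 47.0]
tcp_rot: [0.736, 0.677, 0.0, 0.0]
wrist_force: [-0.5, 0.1, 0.4]
finger_gap: 34.3
grip_force: 0.0
```

Request:
apply_moves(series=[[0,0,0,0,0,0,1],[0,0,0,0,0,0,1],[0,0,0,0,0,0,1],[0,0,0,0,0,0,1],[0,0,0,0,0,0,1]], force=45)

```text
time_s: 10.95
eef_pos: [489.4, 127.1, 46.8]
tcp_rot: [0.736, 0.677, 0.001, 0.0]
wrist_force: [0.8, -0.2, 7.0]
finger_gap: 7.4
grip_force: 45.6
```

Request:
apply_moves(series=[[0,0,-0.05,0,0,0,1],[0,0,-0.1,0,0,0,1],[0,0,-0.2,0,0,0,1],[0,0,-0.3,0,0,0,1],[0,0,-0.3,0,0,0,1],[0,0,-0.2,0,0,0,1],[0,0,-0.1,0,0,0,1],[0,0,0,0,0,0,1]])

```text
time_s: 11.75
eef_pos: [488.9, 127.2, 172.2]
tcp_rot: [0.736, 0.677, 0.001, 0.0]
wrist_force: [-1.0, -0.3, -1.6]
finger_gap: 7.5
grip_force: 44.7
```

```bash
python3 - <<'E'
from h import *
s=sensors.observe(); print(s["q"].round(3),s["eef_pos"].round(1),s["finger_gap"],s["grip_force"])
# tile in tool frame: mid = TCP + 12 x_tool + ~14 z_tool(down)
Tp=np.array([487,-141.2,165])
for az,t in ((12,-54),(12,54)):
    r1=down(az,t); print(az,t,"label normal(-tool y)",(-r1.as_matrix()[:,1]).round(2))
r1=down(-17,-52)
if -r1.as_matrix()[2,1]<0: r1=down(-17,52)
print(r1.as_matrix().round(2)); p1=Tp-r1.apply([12,0,14]); print("tcp",p1)
r=down(-17); pa,ra=plan([480,-100,220],r,1.)
plan(p1,r1,1.,pa,ra,v=25,w=6)
E
```

```text
[-0.48   0.744  0.298  1.841 -0.356  0.607 -0.044] [488.9 127.2 172.2] 7.461518305154124 44.67932403087616
12 -54 label normal(-tool y) [-0.57 -0.12 -0.81]
12 54 label normal(-tool y) [-0.57 -0.12  0.81]
[[ 0.29  0.59 -0.75]
 [ 0.96 -0.18  0.23]
 [ 0.   -0.79 -0.62]]
tcp [ 494.04163758 -155.90114573  173.61926065]
6 rows ang 12.3
[[-0.379, 0.016, -0.08, 0.0, 0.0, 0.023, 1.0], [-0.377, 0.03, -0.08, 0.0, 0.0, 0.023, 1.0], [-0.377, 0.044, -0.079, 0.0, 0.0, 0.022, 1.0], [-0.374, 0.056, -0.08, 0.0, 0.0, 0.023, 1.0], [-0.373, 0.071, -0.08, 0.001, 0.0, 0.023, 1.0], [-0.37, 0.083, -0.08, 0.0, 0.0, 0.023, 1.0]]
9 rows ang 52.0
[[-0.055, 0.033, 0.051, 0.064, 0.0, 0.0, 1.0], [-0.055, 0.038, 0.048, 0.064, 0.0, 0.0, 1.0], [-0.054, 0.043, 0.044, 0.064, 0.0, 0.0, 1.0], [-0.055, 0.047, 0.039, 0.065, 0.0, 0.0, 1.0], [-0.055, 0.051, 0.035, 0.064, 0.0, 0.0, 1.0], [-0.055, 0.054, 0.029, 0.064, 0.0, 0.0, 1.0], [-0.055, 0.056, 0.023, 0.064, 0.0, 0.0, 1.0], [-0.054, 0.059, 0.018, 0.064, -0.001, 0.0, 1.0]]
[[-0.055, 0.06, 0.012, 0.064, 0.0, 0.0, 1.0]]
```

Request:
apply_moves(series=[[-0.38,0.016,-0.08,0,0,0.023,1],[-0.377,0.03,-0.08,0,0,0.023,1],[-0.377,0.044,-0.08,0,0,0.023,1],[-0.374,0.056,-0.08,0,0,0.023,1],[-0.373,0.07,-0.08,0,0,0.023,1],[-0.37,0.083,-0.08,0,0,0.023,1]])

```text
time_s: 12.35
eef_pos: [478.9, -101.7, 218.5]
tcp_rot: [0.805, 0.593, -0.001, -0.001]
wrist_force: [0.6, 0.0, -0.7]
finger_gap: 7.0
grip_force: 44.6
```

Request:
apply_moves(series=[[-0.055,0.033,0.05,0.064,0,0,1],[-0.055,0.038,0.048,0.064,0,0,1],[-0.055,0.043,0.044,0.064,0,0,1],[-0.055,0.047,0.039,0.064,0,0,1],[-0.055,0.05,0.035,0.064,0,0,1],[-0.055,0.054,0.03,0.064,0,0,1],[-0.055,0.056,0.023,0.064,0,0,1],[-0.055,0.06,0.018,0.064,0,0,1]])

```text
time_s: 13.15
eef_pos: [491.7, -150.3, 176.8]
tcp_rot: [0.74, 0.546, -0.234, -0.317]
wrist_force: [-0.4, 0.2, -0.4]
finger_gap: 7.0
grip_force: 44.6
```

Request:
apply_moves(series=[[-0.055,0.06,0.012,0.064,0,0,1],[0,0,0,0,0,0,1],[0,0,0,0,0,0,1]])

```text
time_s: 13.45
eef_pos: [493.3, -156.4, 171.6]
tcp_rot: [0.724, 0.534, -0.259, -0.352]
wrist_force: [0.3, 0.5, 0.7]
finger_gap: 7.1
grip_force: 44.7
```

```bash
python3 - <<'E'
from h import *
s=sensors.observe(); r=R.from_quat(s["tcp_rot"]); print(s["time_s"],s["q"].round(3),s["eef_pos"].round(1),s["finger_gap"],s["grip_force"],s["wrist_force"].round(1))
print(r.as_matrix().round(2),"mid",(s["eef_pos"]+r.apply([12,0,14])).round(1))
for n in ("side","top","wrist"):
    c=imaging.get_calibration(n); im,d=imaging.snapshot(n); cv2.imwrite(f"pics/{n}5.png",im)
    for t in ("tile_mid","maker_tile"):
        for q in place_of(n,t)[:2]: print(n,t,round(q["p"],2),np.round(q["location"]),np.round(onplane(c,q["location"],165)[0]))
a=cv2.imread("pics/side5.png")[150:390,250:490]; b=cv2.imread("pics/wrist5.png")
cv2.imwrite("pics/f5.png",np.hstack([cv2.resize(a,(480,480)),cv2.resize(b[:, 160:480],(320,480))]))
E
```

```text
13.45 [ 0.175  1.245  0.306  0.848 -0.214  1.984  0.129] [ 493.3 -156.4  171.6] 7.135485117104661 44.68313992023468 [0.3 0.5 0.7]
[[ 0.3   0.59 -0.75]
 [ 0.96 -0.18  0.23]
 [ 0.   -0.79 -0.62]] mid [ 486.3 -141.7  162.9]
side tile_mid 0.86 [337. 237.] [ 479. -154.  165.]
side maker_tile 0.79 [325. 245.] [ 444. -165.  165.]
top tile_mid 0.35 [128. 286.] [427. 375. 165.]
wrist tile_mid 0.8 [317. 279.] [ 485. -141.  165.]
wrist maker_tile 0.74 [315. 263.] [ 486. -134.  165.]
```

View pics/f5.png

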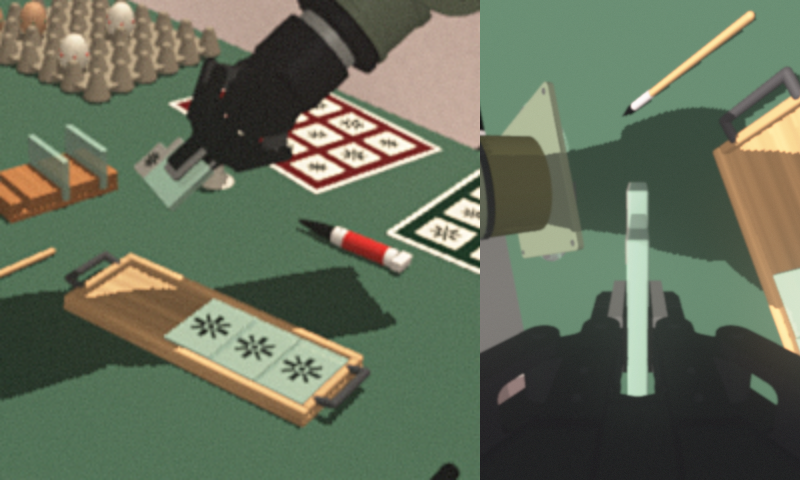

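```bash
python3 -c "
from plant import order
print(order.job_done())"
```

```text
the job is handed in; nothing more can be done
None
```

I handed the job in at about 14 s: the loose tile is butted against the glued row, and the notched tile is held by its clear part, label up, about 38° from flat and 157 mm above the empty place. The hand-in returned no verdict.

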